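# Close, seal and start the multicooker

## Task

The eggs are in the multicooker, so set it going: press its half-open lid fully shut by the latch tab at its front, then tap the raised left-hand paddle of the steam vent rocker on the lid all the way down to seal it, and only then press the big round start key on the front console and let it go. Touch each lightly and in that order, without pressing the small key on either side of the start key or raising the lid further, and without lifting or shifting the cooker or anything that stands around it.

Things in the scene. Friction and masses are not known exactly. Their poses are not given: they have to be found in the camera images.
- cooker: Round steel multicooker, 195 mm across, 170 high shut, 3.2 kg, loose on rubber feet. Origin: centre of its underside; x to its back (hinge), -x to its front, y to the left as seen from the front, z up. Console at the front to x = -174 mm, 132 wide, its panel 102 mm high at the keys, sloping down 12 degrees to the front. Carrying lugs at the sides out to y = +-117 mm, 106 high.
- lid_hinge (a point): Middle of the lid's hinge axis at the back of the cooker (x = 104, z = 126.5 mm in the cooker's frame); the axis runs along the cooker's y.
- lid_part (a joint): Opening angle of the black hinged lid: 0 shut, grows as its front rises, starts at 0.35 to 0.70. A friction hinge: the lid stays where it is left; about 2 N down on the tab moves it, and it ends on a hard stop at 0. With the lid shut its flat top is 149 mm high.
- lid_tab (a point): Centre of the top face of the lid's front latch tab (30 mm deep, 60 wide, 14 thick), where the lid is pressed. It moves with the lid: 210 mm in front of the hinge and 20 mm above it when shut (146.5 mm above the worktop). The tab is sprung: it holds still up to 3 N, then gives up to 8 mm at 8 N, so with the lid on its stop the force rises softly; press at 30 mm/s or less.
- vent_part (a joint): Angle of the steam vent rocker: a two-paddle (V-shaped) rocker on the lid's top, each paddle 29 mm long to the side and 24 mm wide. 0: right paddle flat, left paddle up = venting; 0.34: left paddle flat, right paddle up = sealed. It stays where it is left; about 2 N at the paddle moves it, onto a hard stop: approach it slowly (20 mm/s).
- vent_pad (a point): Top of the left paddle, 20 mm to the left of the rocker's pivot, where it is tapped. Pivot with the lid shut: x = -22, y = 0, z = 154 mm in the cooker's frame; the point is then 166 mm high when venting, 160 mm when sealed.
- start_top (a point): Centre of the top of the start key: round, bright steel, 24 mm across, middle of the console (x about -150 mm in the cooker's frame, 108 mm high). The point's z is the outward normal of the panel, tilted 12 degrees from vertical to the front.
- start_part (a joint): Travel of the start key: 0 out, 0.004 fully in (a hard stop); 1 N starts it, 4 N holds it fully in; springs back.
- left_part (a joint): Travel of the small oblong key (16x9 mm) 44 mm to the left of the start key, as the start key; not to be pressed.
- right_part (a joint): Travel of the small oblong key (16x9 mm) 44 mm to the right of the start key; not to be pressed.
- salt_shaker: Bystander: a salt shaker, 44 mm across, 90 high, origin under its centre; leave it alone.
- lemon: Bystander: a lemon, 74x53x52 mm, origin under its centre; leave it alone.
- jar_1: Bystander: a storage jar with a screw lid, 98 mm across, 143 high, origin under its centre; leave it alone.
- mug_b: Bystander: a striped mug, 86 mm across, 97 high, handle to 120, origin under its centre; leave it alone.
- garlic: Bystander: a garlic bulb, 50 mm, origin under its centre; leave it alone.
- notebook: Bystander: a spiral notebook, 210x151x12 mm, origin under its centre; leave it alone.
- glass_5: Bystander: a tumbler, 83 mm across, 105 high, origin under its centre; leave it alone.

How it is judged:
On the way, in this order (a step that is already met when the one before it is completed fails the run):
1. the lid is pressed fully shut (value of joint lid_part below 0.03 rad), for 0.1 s.
2. the vent's left paddle is tapped down to sealed (value of joint vent_part above 0.25 rad and value of joint lid_part below 0.03 rad), for 0.1 s.
3. the start key is pressed in (value of joint start_part above 0.0025 m and contact force between the fingers and cooker above 0.5 N), for 0.05 s.
At the end, for the whole second after the job is handed in: Lid shut (below 0.03 rad), vent sealed (above 0.25 rad), start key out again (below 1 mm), the cooker level, at rest and within 20 mm of where it stood (all of step 2 and value of joint start_part below 0.001 m and distance of cooker from where it was at the start of the episode below 0.02 m and angle between cooker's own z axis and vertical below 0.05 rad and linear speed of cooker below 0.01 m/s); the robot touches nothing.
It fails at once if the vent is tapped before the lid is shut, or the start key pressed before the lid is shut and the vent sealed ((value of joint lid_part above 0.06 rad and value of joint vent_part above 0.17 rad) or (value of joint start_part above 0.002 m and (value of joint lid_part above 0.06 rad or value of joint vent_part below 0.2 rad))).
It fails at once if a small side key is pressed (value of joint any of left_part, right_part above 0.002 m).
It fails at once if the cooker is touched harder than lightly (peak over 40 N) (contact force between any of the fingers, the arm and cooker above 40 N).
It fails at once if the lid is raised further open, or the cooker lifted, tipped or shifted (value of joint lid_part above 0.8 rad or distance of cooker from where it was at the start of the episode above 0.03 m or angle between cooker's own z axis and vertical above 0.1 rad).
It fails at once if a bystander is moved or lifted (distance of any of salt_shaker, lemon, jar_1, mug_b, garlic, notebook, glass_5 from where it was at the start of the episode above 0.02 m).
It also fails if it takes over 40 s, if anything falls off the work surface, if the arm or the gripper's body presses on something with over 40 N, if the wrist force passes 120 N, or if a joint passes its speed limit or range.

## Robot

A 6-joint arm with a two-finger parallel gripper is mounted at the origin on a cart in front of the work surface, level with it; the furniture and walls round the work are solid. World frame = base frame: x ahead of the robot, y to its left, z up, the work surface at z = 0. Lengths are in m, angles in rad, forces in N, time in s.
With the tool pointing down it reaches from about 0.35 to 0.975 m from the base axis. Payload 4.9 kg.
Tool frame: the origin (TCP) lies on the front face of the gripper's body, between the roots of the fingers; the fingertips stand 73 mm ahead of it and the grasp point (between the pads) lies 54 mm ahead of it; z points along the fingers, y is the line along which they close (so a half turn about z gives the same grasp; the last joint's range is limited). The gripper opens to 85 mm and grips with 20 to 120 N. Pads are 22 mm wide; open, the fingers measure 114 mm over their backs; the gripper's body (76 mm by 85 mm) begins 54 mm behind the grasp point. The pads swing forward as they close: fully open they stand 13 mm farther back than shut.
Start: joints at [-1.256, 0.053, 1.613, -0, 1.476, -0.119], TCP at [0.263, -0.567, 0.304] pointing down, gripper open.
Joint ranges: [-3.01, 3.01], [-1.01, 2.22], [0.06, 2.58], [-1.02, 4.17], [0.09, 2.62], [-3.14, 3.14]. Speed limits (rad/s): [2.57, 2.57, 3.14, 3.14, 3.14, 3.14].

## Interface

Orientations are given as a rotation vector (axis times angle).
In Python, from station import status, imaging, order gives the robot as it stands.
- The arm moves only by the tool arm_command, never from a script. Its argument "increments" is a list of rows, each an object with "slide": the shift along the tool's x, y, z in m, a list of three; "spin": the turn about the tool's z in degrees; "gripper": the opening, from -1 (shut) to 1 (fully open). In form: [{"slide": [x, y, z], "spin": spin, "gripper": gripper}, ...]. A call has 1 to 8 rows; each row is the pose to reach, as a shift and turn from the pose commanded when the call began, along the tool's axes at that moment; what a row does not reach only later rows make up. A row lasts 1/12 s, in which the tool goes at most 41.7 mm and 7.16 degrees, less where a joint would pass 70% of its speed; a pose out of reach is approached as far as the arm can. A call with a gripper value outside its range is refused whole. The fingers move at their own pace and stop on an object; "newtons" is the grip in N (left out, the last holds). Time passes only in rows, so rows that repeat a pose let the fingers close. It gives the time, the measured TCP pose, the force, the opening and the grip force at its end, in the units of the state.
- status.get_obs(): the state, without advancing time (a new reading comes with each control period).
- imaging.get_image(name): name is "scene" or "side" or "wrist"; returns a dict with "frame" (480x640x3 uint8, red, green, blue), "vfov" (degrees; the focal length in pixels is half the picture's height over the tangent of half this angle, whatever the lens; pixels are square), "cx", "cy" (the principal point, pixels), "view" (4x4, takes a point from world to camera coordinates); the wrist camera has in their place "mount" (4x4, takes a point from camera to tool coordinates, whose origin is the TCP and whose axes are the flange's). Camera axes: x right, y up, looking along -z (the intrinsics and any distortion apply to the point x, -y, -z); pixel columns grow to the right and rows downward; lengths in m; the calibration is good to about 2 mm. A picture is of the moment at which its call begins: read the wrist's pose just before it. There is no depth.
- order.finish_job(): hands the job in; it is judged then, once.
The state is a dict: "t": time; "q": joint angles; "dq": joint speeds; "effort": joint torques, N m; "tool_pos": TCP position; "tool_rot": TCP orientation; "contact_force": force on the tool from outside, world axes, zero at the start; "wrist_torque": the same for the moment, N m; "opening": finger opening in m; "grip_force": force on a finger pad.
Only numpy, scipy, OpenCV 4.12 (cv2) and the standard library are available. Lean on these libraries where they do the work, as an engineer would, in place of code of your own. Each camera call takes 0.05 s, during which the arm holds its last target. There are 200 camera calls.

## Working session

There is one attempt and no reset: what is moved stays moved. The work goes in short steps, Python scripts to look and compute and a tool call to move; the robot and the scene stay as the last step left them, time stands still between calls to the robot, and variables do not carry over. Pictures are saved under pics/ and viewed, at most 10 in all, crops included, and the job is handed in when it is done.

Besides the shell and the picture viewer there is one more tool, called after "Request:" by a JSON object that holds its "fn" and its "kwargs". arm_command: Moves the arm, as the interface text tells. Its arguments: {"type":"object","properties":{"increments":{"type":"array","items":{"type":"object","properties":{"slide":{"type":"array","items":{"type":"number"}},"spin":{"type":"number"},"gripper":{"type":"number"}}}},"newtons":{"type":"number"}},"required":["increments"]}

```bash
mkdir -p pics
cat > h.py <<'E'
import numpy as np, cv2
from scipy.spatial.transform import Rotation as R
from station import status, imaging, order
def grab(n,f=None):
    o=status.get_obs(); d=imaging.get_image(n)
    if f: cv2.imwrite('pics/'+f,d['frame'][:,:,::-1])
    if 'view' in d: C=np.linalg.inv(np.array(d['view']))
    else:
        T=np.eye(4);T[:3,:3]=R.from_rotvec(o['tool_rot']).as_matrix();T[:3,3]=o['tool_pos'];C=T@np.array(d['mount'])
    return d['frame'],dict(C=C.tolist(),f=240/np.tan(np.radians(d['vfov'])/2),cx=d['cx'],cy=d['cy'],extra={k:v for k,v in d.items() if k not in('frame','view','mount')})
def ray(c,u,v):
    C=np.array(c['C']);d=C[:3,:3]@np.array([(u-c['cx'])/c['f'],-(v-c['cy'])/c['f'],-1]);return C[:3,3],d/np.linalg.norm(d)
def onz(c,u,v,z):
    p,d=ray(c,u,v);return p+d*(z-p[2])/d[2]
def proj(c,P):
    p=np.linalg.inv(np.array(c['C']))@np.append(P,1);return c['cx']+c['f']*p[0]/-p[2],c['cy']-c['f']*p[1]/-p[2]
def tri(rs):
    A=0;b=0
    for p,d in rs:
        M=np.eye(3)-np.outer(d,d);A=A+M;b=b+M@p
    x=np.linalg.solve(A,b);return x,[np.linalg.norm((np.eye(3)-np.outer(d,d))@(x-p)) for p,d in rs]
E
python3 - <<'E'
from h import *
import json
S={}
for n in('scene','side','wrist'):
    f,c=grab(n,n+'0.png');S[n]=c;print(n,c['extra'],np.round(c['C'],3).tolist())
json.dump(S,open('cams.json','w'),default=float)
print(status.get_obs())
E
```

```text
scene {'vfov': 44.55179065401919, 'cx': 317.0209730197865, 'cy': 239.64637209694754} [[0.704, 0.412, -0.579, -0.254], [-0.71, 0.391, -0.585, -0.605], [-0.015, 0.823, 0.568, 0.856], [0.0, 0.0, 0.0, 1.0]]
side {'vfov': 56.02059573420627, 'cx': 320.9160070584438, 'cy': 235.8838949980417} [[0.859, 0.413, -0.302, 0.153], [-0.511, 0.694, -0.506, -0.395], [0.001, 0.59, 0.808, 0.963], [0.0, 0.0, 0.0, 1.0]]
wrist {'vfov': 65.46856725704451, 'cx': 314.3307916944889, 'cy': 236.06458953461728} [[0.421, 0.876, 0.237, 0.321], [-0.907, 0.407, 0.107, -0.54], [-0.003, -0.26, 0.966, 0.373], [0.0, 0.0, 0.0, 1.0]]
{'t': 0.15, 'q': array([-1.25598566e+00,  5.32158214e-02,  1.61399628e+00, -1.17840875e-05,
        1.47599951e+00, -1.19013005e-01]), 'dq': array([ 1.10988872e-04, -1.75160950e-03, -6.13021826e-03, -1.90936944e-03,
       -1.87319019e-03,  2.86091389e-05]), 'effort': array([ 6.91353262e-05, -3.94243169e+01, -3.70722842e+01, -1.20915652e-04,
        4.68194165e-03, -1.24785242e-05]), 'tool_pos': array([ 0.26258773, -0.56674623,  0.3029282 ]), 'tool_rot': array([-3.06640212e+00, -6.75772628e-01,  2.66765666e-04]), 'contact_force': array([ 0.3266949 , -0.13109283, -0.19454682]), 'wrist_torque': array([-0.03403805, -0.01431773, -0.02447324]), 'grip_force': 0.0, 'opening': 0.08540258537162301}
```

View pics/scene0.png

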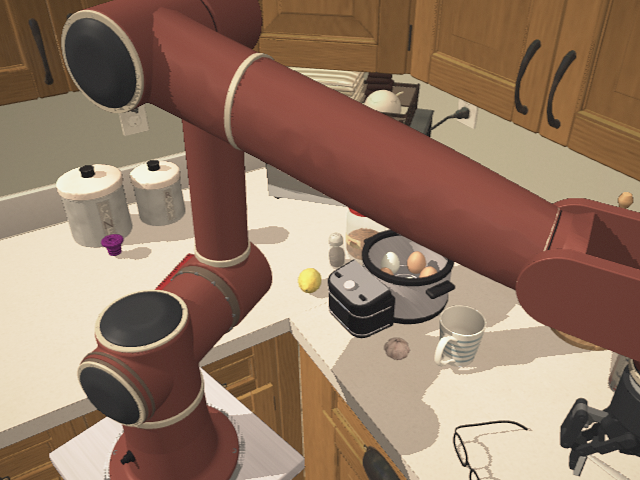

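View pics/side0.png

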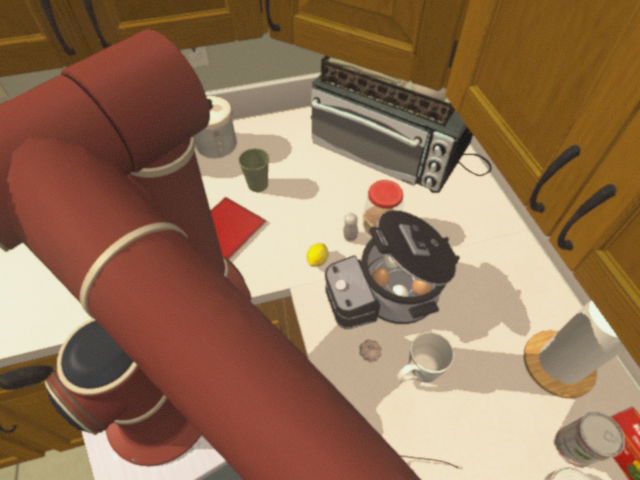

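The scene shows the cooker with its console facing the robot: start key at about (349,285) in scene and (341,285) in side, with the half-open lid visible in side at about (415,245). I'll zoom in on both.

Run:
```python
from h import *
a=cv2.imread('pics/scene0.png')[220:345,310:470];b=cv2.imread('pics/side0.png')[200:335,310:470]
k=lambda i:cv2.resize(i,(800,int(i.shape[0]*5)),interpolation=cv2.INTER_CUBIC)
cv2.imwrite('pics/za.png',k(b)[:600])
k=cv2.resize(a,(640,500),interpolation=cv2.INTER_CUBIC);cv2.imwrite('pics/zb.png',k)
```

```text
(no output)
```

View pics/za.png

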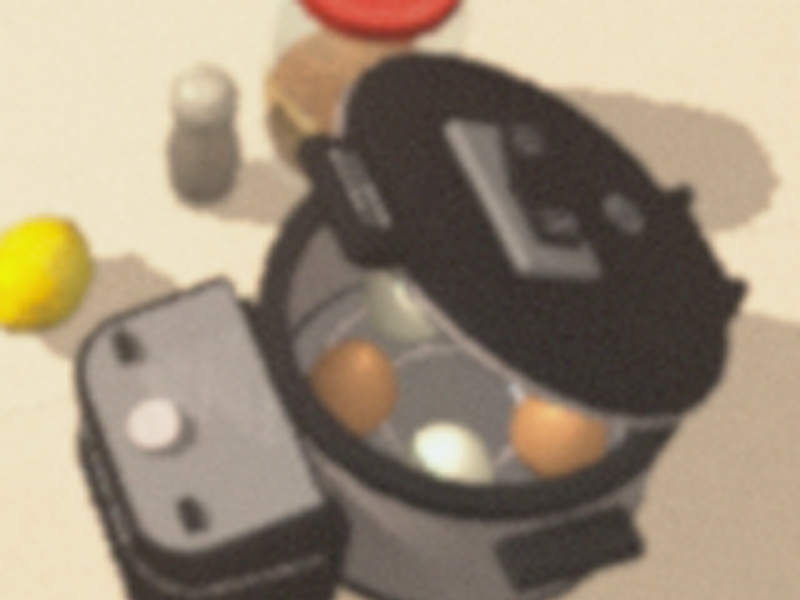

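View pics/zb.png

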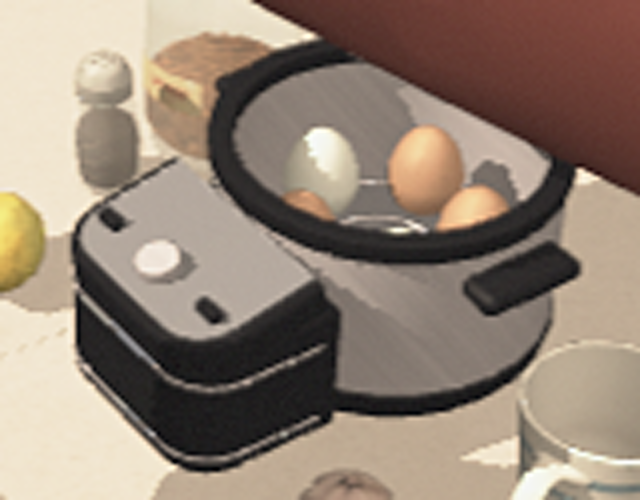

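Side zoom: start key (341,285), left key (335,269.4), right key (349,303), lid tab about (379,240), hinge lugs at the right (446,239)/(457,258). Scene zoom: start key (349.5,285), left key (338.3,274.8), right key (362.8,297.5).

```bash
cat > m.py <<'E'
from h import *
import json
from scipy.optimize import minimize_scalar
S=json.load(open('cams.json'));a,b=S['scene'],S['side']
px={'start':((349.5,285),(341,285)),'left':((338.25,274.75),(335,269.4)),'right':((362.75,297.5),(349,303))}
P={}
for n,(u,v) in px.items():
    P[n],e=tri([ray(a,*u),ray(b,*v)]);print(n,P[n].round(4),np.round(e,4))
y=P['left']-P['right'];print('span',np.linalg.norm(y));yaw=np.arctan2(-y[0],y[1])
Rz=R.from_euler('z',yaw).as_matrix()
O=P['start']-Rz@[-.150,0,.108]
O[2]=0
print('yaw',yaw,'O',O)
for n,q in(('s',[-.150,0,.108]),('hingeL',[.104,.03,.1265]),('lugR',[0,-.117,.106])):
    print(n,proj(a,O+Rz@q),proj(b,O+Rz@q))
def tab(t,r=(-.21,.02),y=0):
    c,s=np.cos(t),np.sin(t);return O+Rz@[.104+r[0]*c+r[1]*s,y,.1265-r[0]*s+r[1]*c]
for t in np.arange(.35,.71,.05): print(round(t,2),np.round(tab(t),3),np.round(proj(b,tab(t)),1),np.round(proj(b,tab(t,(-.126,.0275))),1))
np.savez('pose.npz',O=O,yaw=yaw)
T=status.get_obs();M=R.from_rotvec(T['tool_rot']).as_matrix();print(M.round(3))
E
python3 m.py
```

```text
start [0.4448 0.0095 0.1007] [0.0004 0.0004]
left [0.4554 0.0511 0.0987] [0.0002 0.0002]
right [ 0.4363 -0.0347  0.0982] [0.0013 0.0013]
span 0.08793522541344866
yaw -0.2189116343874669 O [ 0.59118531 -0.02307539  0.        ]
s (np.float64(349.7595254563512), np.float64(282.2677688215366)) (np.float64(340.95408324164845), np.float64(283.2206087760243))
hingeL (np.float64(434.86087334886474), np.float64(229.15336168127325)) (np.float64(441.35796288117683), np.float64(238.15133319465738))
lugR (np.float64(444.68953181974325), np.float64(287.3804440684543)) (np.float64(426.9970694216255), np.float64(310.3248321065659))
0.35 [ 0.507 -0.004  0.217] [372.7 247.2] [408.1 243.1]
0.4 [ 0.511 -0.005  0.227] [375.4 243.9] [410.1 241.1]
0.45 [ 0.517 -0.006  0.236] [378.3 240.6] [412.2 239.2]
0.5 [ 0.522 -0.008  0.245] [381.4 237.2] [414.4 237.3]
0.55 [ 0.528 -0.009  0.253] [384.8 233.8] [416.7 235.4]
0.6 [ 0.535 -0.01   0.262] [388.4 230.5] [419.1 233.5]
0.65 [ 0.541 -0.012  0.27 ] [392.2 227.1] [421.6 231.7]
0.7 [ 0.548 -0.014  0.277] [396.3 223.8] [424.2 229.9]
[[ 0.907  0.42  -0.001]
 [ 0.42  -0.907  0.002]
 [ 0.    -0.002 -1.   ]]
```

Cooker yaw is about -12.5° and its origin about (0.59,-0.02). Triangulated key height is 101 mm against the stated 108, and the key span matches. Next I move over it with the gripper shut and measure from the wrist camera.

Request:
{"fn": "arm_command", "kwargs": {"increments": [{"slide": [0.0, 0.0, -0.04], "spin": 0, "gripper": -1}, {"slide": [0.03, -0.027, -0.06], "spin": 6, "gripper": -1}, {"slide": [0.06, -0.054, -0.075], "spin": 12, "gripper": -1}, {"slide": [0.09, -0.081, -0.085], "spin": 18, "gripper": -1}, {"slide": [0.12, -0.108, -0.095], "spin": 24, "gripper": -1}, {"slide": [0.148, -0.134, -0.105], "spin": 30, "gripper": -1}, {"slide": [0.176, -0.159, -0.115], "spin": 36, "gripper": -1}, {"slide": [0.204, -0.184, -0.125], "spin": 37.4, "gripper": -1}], "newtons": 20}}

```text
t: 0.82
tool_pos: [0.3707, -0.3123, 0.4292]
tool_rot: [-3.122, 0.35, -0.0]
contact_force: [1.2, -1.6, -0.7]
opening: 0.0003
grip_force: 0.0
```

```bash
cat > to.py <<'E'
import sys
from h import *
g=np.array([float(x) for x in sys.argv[1:4]]);o=status.get_obs();M=R.from_rotvec(o['tool_rot']).as_matrix()
D=np.load('pose.npz');x=M[:,0]
print(o['t'],o['tool_pos'].round(4),'xang',np.degrees(np.arctan2(x[1],x[0])).round(2),'slide',(M.T@(g-o['tool_pos'])).round(4),'spin',np.degrees(np.arctan2(x[1],x[0])-D['yaw']).round(2),o['contact_force'].round(1),o['q'].round(2))
E
python3 to.py 0.50 -0.01 0.45
```

```text
0.8167 [ 0.3707 -0.3123  0.4292] xang -12.78 slide [ 0.0592 -0.3234 -0.0207] spin -0.24 [ 1.2 -1.6 -0.7] [-0.85 -0.33  1.75  0.    1.72  0.94]
```

Request:
{"fn": "arm_command", "kwargs": {"increments": [{"slide": [0.007, -0.04, -0.005], "spin": 0, "gripper": -1}, {"slide": [0.014, -0.08, -0.01], "spin": 0, "gripper": -1}, {"slide": [0.022, -0.12, -0.015], "spin": 0, "gripper": -1}, {"slide": [0.03, -0.16, -0.02], "spin": 0, "gripper": -1}, {"slide": [0.037, -0.2, -0.02], "spin": 0, "gripper": -1}, {"slide": [0.045, -0.24, -0.02], "spin": 0, "gripper": -1}, {"slide": [0.052, -0.28, -0.02], "spin": 0, "gripper": -1}, {"slide": [0.058, -0.31, -0.02], "spin": 0, "gripper": -1}]}}

```text
t: 1.48
tool_pos: [0.4948, -0.0215, 0.4487]
tool_rot: [-3.122, 0.34, -0.0]
contact_force: [-0.6, -0.8, 0.4]
opening: -0.0002
grip_force: 0.0
```

Request:
{"fn": "arm_command", "kwargs": {"increments": [{"slide": [0.0, -0.01, 0], "spin": 0, "gripper": -1}, {"slide": [0, -0.01, 0], "spin": 0, "gripper": -1}, {"slide": [0, -0.01, 0], "spin": 0, "gripper": -1}]}}

```text
t: 1.73
tool_pos: [0.4964, -0.0147, 0.4486]
tool_rot: [3.122, -0.342, -0.001]
contact_force: [0.5, -1.0, 0.7]
opening: -0.0002
grip_force: 0.0
```

```bash
python3 to.py 0.51 -0.005 0.36
python3 - <<'E'
from h import *
import json
f,c=grab('wrist','w1.png');json.dump(c,open('w1.json','w'),default=float);o=status.get_obs();print(o['dq'].round(3))
D=np.load('pose.npz');Rz=R.from_euler('z',D['yaw']).as_matrix()
for q in([-.15,0,.108],[-.144,.044,.106],[-.144,-.044,.106],[-.085,0,.236]):print(q,np.round(proj(c,D['O']+Rz@q),1))
E
```

```text
1.7333 [ 0.4964 -0.0147  0.4486] xang -12.5 slide [ 0.0112 -0.0125  0.0886] spin 0.04 [ 0.5 -1.   0.7] [-0.18 -0.3   1.7  -0.    1.74  1.61]
[-0.021 -0.007  0.004  0.003 -0.001  0.003]
[-0.15, 0, 0.108] [303.1 244.1]
[-0.144, 0.044, 0.106] [264.7 238.5]
[-0.144, -0.044, 0.106] [341.5 238.6]
[-0.085, 0, 0.236] [297.5 210. ]
```

View pics/w1.png

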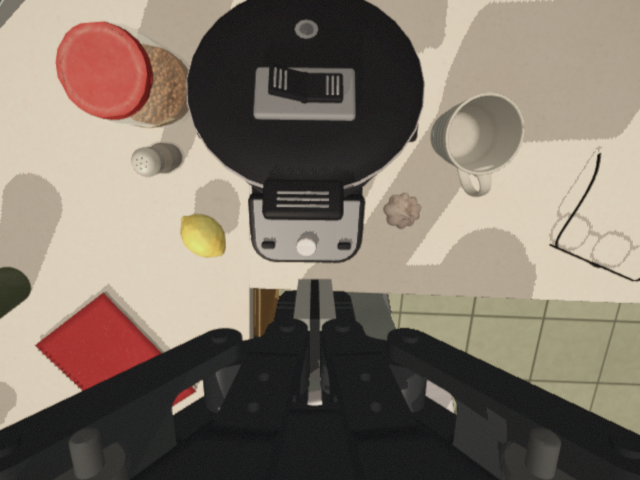

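Wrist view: start key (306,246), small keys (268,244)/(344,245), tab centre about (302,199) with its ribbed top ~(263–343, 181–219), vent plate centred ~(305,90); the cooker stands square to the tool. I refine the pose from this.

```bash
cat > m2.py <<'E'
from h import *
import json
S=json.load(open('cams.json'));a,b=S['scene'],S['side'];c=json.load(open('w1.json'))
px={'start':((349.5,285),(341,285),(306,246)),'left':((338.25,274.75),(335,269.4),(268,244)),'right':((362.75,297.5),(349,303),(344,245))}
for n,(u,v,w) in px.items():
    p,e=tri([ray(a,*u),ray(b,*v),ray(c,*w)]);print(n,p.round(4),np.round(e,4),'wrist@.108',onz(c,*w,.108).round(4))
s=onz(c,306,246,.108);l=onz(c,268,244,.106);r=onz(c,344,245,.106);y=l-r
yaw=np.arctan2(-y[0],y[1]);print(yaw,np.linalg.norm(y))
print('tab tri',tri([ray(b,379,240),ray(c,302,199)]))
yaw=-.219+.0
Rz=R.from_euler('z',yaw).as_matrix();O=s-Rz@[-.150,0,.108];print('O',O)
for t in np.arange(.35,.6,.05):
    k,q=np.cos(t),np.sin(t);T=lambda X,Y,Z:O+Rz@[.104+X*k+Z*q,Y,.1265-X*q+Z*k]
    print(round(t,2),T(-.21,0,.02).round(3),'wrist back/front edge',[np.round(proj(c,T(x,0,.02)),0).tolist() for x in(-.195,-.21,-.225)],'side',np.round(proj(b,T(-.21,0,.02)),1),'vent w',np.round(proj(c,T(-.126,0,.0275)),1),'b',np.round(proj(b,T(-.126,0,.0275)),1),'width',round(proj(c,T(-.21,-.03,.02))[0]-proj(c,T(-.21,.03,.02))[0],1))
np.savez('pose.npz',O=O,yaw=yaw)
for n,q in(('start',[-.15,0,.108]),('tab',[-.106,0,.1465]),('vent',[-.022,.02,.160])):print(n,(O+Rz@q).round(4))
E
python3 m2.py
```

```text
start [0.4418 0.0068 0.1052] [0.001  0.0015 0.0008] wrist@.108 [0.4418 0.0067 0.108 ]
left [0.453  0.0491 0.1023] [0.0008 0.0012 0.0011] wrist@.108 [0.4535 0.0487 0.108 ]
right [ 0.4332 -0.0368  0.1028] [0.0012 0.0024 0.0014] wrist@.108 [ 0.4335 -0.0361  0.108 ]
-0.23090788667487266 0.08751582006008873
tab tri (array([ 0.51618445, -0.00967365,  0.24136016]), [np.float64(0.0007079139147034035), np.float64(0.000707913914703469)])
O [ 0.58818463 -0.02586217  0.        ]
0.35 [ 0.504 -0.007  0.217] wrist back/front edge [[303.0, 192.0], [303.0, 210.0], [303.0, 228.0]] side [372.3 248.8] vent w [302.9 107. ] b [407.7 244.6] width 73.2
0.4 [ 0.509 -0.008  0.227] wrist back/front edge [[302.0, 188.0], [302.0, 206.0], [302.0, 225.0]] side [374.9 245.5] vent w [302.6 101.8] b [409.7 242.7] width 75.7
0.45 [ 0.514 -0.009  0.236] wrist back/front edge [[302.0, 183.0], [302.0, 202.0], [302.0, 221.0]] side [377.9 242.2] vent w [302.4  96.1] b [411.8 240.8] width 78.4
0.5 [ 0.519 -0.011  0.245] wrist back/front edge [[302.0, 177.0], [301.0, 196.0], [301.0, 216.0]] side [381.  238.8] vent w [302.1  89.8] b [414.1 238.9] width 81.3
0.55 [ 0.525 -0.012  0.253] wrist back/front edge [[301.0, 171.0], [301.0, 190.0], [301.0, 209.0]] side [384.4 235.4] vent w [301.9  82.9] b [416.4 237. ] width 84.3
start [0.4418 0.0067 0.108 ]
tab [ 0.4847 -0.0028  0.1465]
vent [ 0.5711 -0.0016  0.16  ]
```

Lid angle is about 0.48 rad, agreed by side and wrist; tab top at (0.517,-0.010,0.241). I move 20 mm above it.

Request:
{"fn": "arm_command", "kwargs": {"increments": [{"slide": [0.006, -0.003, 0.035], "spin": 0, "gripper": -1}, {"slide": [0.012, -0.006, 0.07], "spin": 0, "gripper": -1}, {"slide": [0.017, -0.008, 0.1], "spin": 0, "gripper": -1}, {"slide": [0.017, -0.008, 0.112], "spin": 0, "gripper": -1}, {"slide": [0.017, -0.008, 0.112], "spin": 0, "gripper": -1}]}}

```text
t: 2.2
tool_pos: [0.5132, -0.0117, 0.3328]
tool_rot: [-3.122, 0.347, 0.012]
contact_force: [0.1, 0.8, -1.1]
opening: -0.0
grip_force: 0.0
```

```bash
python3 to.py 0.517 -0.01 0.314
```

```text
2.2 [ 0.5132 -0.0117  0.3328] xang -12.67 slide [ 0.0034 -0.0025  0.0187] spin -0.13 [ 0.1  0.8 -1.1] [-0.17 -0.23  1.83 -0.    1.55  1.62]
```

Request:
{"fn": "arm_command", "kwargs": {"increments": [{"slide": [0.001, 0, 0.004], "gripper": -1, "spin": 0}, {"slide": [0.002, 0, 0.008], "gripper": -1, "spin": 0}, {"slide": [0.002, 0, 0.0105], "gripper": -1, "spin": 0}, {"slide": [0.002, 0, 0.013], "gripper": -1, "spin": 0}, {"slide": [0.002, 0, 0.0155], "gripper": -1, "spin": 0}, {"slide": [0.001, 0, 0.018], "gripper": -1, "spin": 0}, {"slide": [0.0, 0, 0.0205], "gripper": -1, "spin": 0}, {"slide": [-0.001, 0, 0.023], "gripper": -1, "spin": 0}]}}

```text
t: 2.87
tool_pos: [0.5139, -0.0102, 0.314]
tool_rot: [-3.123, 0.343, -0.001]
contact_force: [-0.6, 0.4, 1.7]
opening: 0.0003
grip_force: 0.6
```

Request:
{"fn": "arm_command", "kwargs": {"increments": [{"slide": [-0.0015, 0, 0.0025], "gripper": -1, "spin": 0}, {"slide": [-0.003, 0, 0.005], "gripper": -1, "spin": 0}, {"slide": [-0.0045, 0, 0.0075], "gripper": -1, "spin": 0}, {"slide": [-0.006, 0, 0.01], "gripper": -1, "spin": 0}, {"slide": [-0.0075, 0, 0.0125], "gripper": -1, "spin": 0}, {"slide": [-0.009, 0, 0.015], "gripper": -1, "spin": 0}, {"slide": [-0.01, 0, 0.0175], "gripper": -1, "spin": 0}, {"slide": [-0.011, 0, 0.02], "gripper": -1, "spin": 0}]}}

```text
t: 3.53
tool_pos: [0.5029, -0.0078, 0.2936]
tool_rot: [-3.123, 0.343, 0.001]
contact_force: [-0.1, -0.6, 1.1]
opening: 0.0
grip_force: 0.6
```

```bash
python3 to.py 0.485 -0.003 0.2195; python3 -c "
from h import *
f,c=grab('wrist','w2.png');import json;json.dump(c,open('w2.json','w'),default=float)"
```

```text
3.5333 [ 0.5029 -0.0078  0.2936] xang -12.55 slide [-0.0185 -0.0008  0.0741] spin 0.0 [-0.1 -0.6  1.1] [-0.16 -0.24  1.9   0.    1.48  1.63]
```

View pics/w2.png

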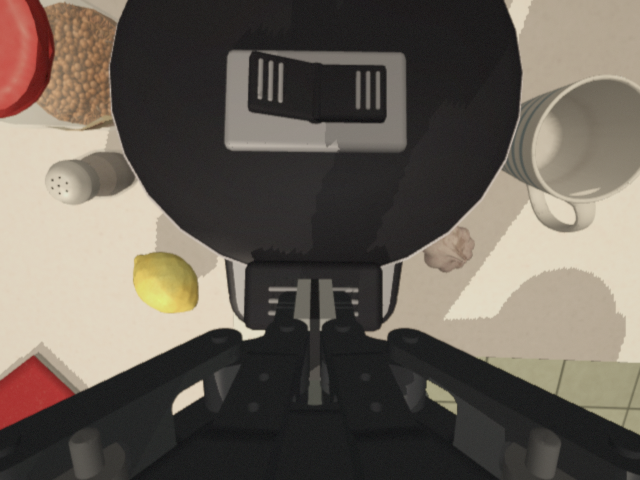

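The wrist view shows the fingertips on the tab's ribs (~(315,290)) and the lid going down; I follow the arc.

Request:
{"fn": "arm_command", "kwargs": {"increments": [{"slide": [-0.001, 0, 0.0025], "gripper": -1, "spin": 0}, {"slide": [-0.002, 0, 0.005], "gripper": -1, "spin": 0}, {"slide": [-0.003, 0, 0.0075], "gripper": -1, "spin": 0}, {"slide": [-0.004, 0, 0.01], "gripper": -1, "spin": 0}, {"slide": [-0.005, 0, 0.0125], "gripper": -1, "spin": 0}, {"slide": [-0.006, 0, 0.015], "gripper": -1, "spin": 0}, {"slide": [-0.007, 0, 0.0175], "gripper": -1, "spin": 0}, {"slide": [-0.008, 0, 0.02], "gripper": -1, "spin": 0}]}}

```text
t: 4.25
tool_pos: [0.4953, -0.0061, 0.2736]
tool_rot: [-3.123, 0.343, -0.0]
contact_force: [0.4, 0.4, 1.5]
opening: -0.0003
grip_force: 0.5
```

Request:
{"fn": "arm_command", "kwargs": {"increments": [{"slide": [-0.001, 0, 0.0025], "gripper": -1, "spin": 0}, {"slide": [-0.002, 0, 0.005], "gripper": -1, "spin": 0}, {"slide": [-0.003, 0, 0.0075], "gripper": -1, "spin": 0}, {"slide": [-0.0035, 0, 0.01], "gripper": -1, "spin": 0}, {"slide": [-0.0045, 0, 0.0125], "gripper": -1, "spin": 0}, {"slide": [-0.005, 0, 0.015], "gripper": -1, "spin": 0}, {"slide": [-0.006, 0, 0.0175], "gripper": -1, "spin": 0}, {"slide": [-0.0065, 0, 0.02], "gripper": -1, "spin": 0}]}}

```text
t: 4.92
tool_pos: [0.4889, -0.0047, 0.2536]
tool_rot: [-3.123, 0.343, 0.0]
contact_force: [-0.2, 0.1, 0.4]
opening: -0.0003
grip_force: 0.5
```

Request:
{"fn": "arm_command", "kwargs": {"increments": [{"slide": [-0.0005, 0, 0.0025], "gripper": -1, "spin": 0}, {"slide": [-0.001, 0, 0.005], "gripper": -1, "spin": 0}, {"slide": [-0.0015, 0, 0.0075], "gripper": -1, "spin": 0}, {"slide": [-0.002, 0, 0.01], "gripper": -1, "spin": 0}, {"slide": [-0.0025, 0, 0.0125], "gripper": -1, "spin": 0}, {"slide": [-0.003, 0, 0.015], "gripper": -1, "spin": 0}, {"slide": [-0.003, 0, 0.0175], "gripper": -1, "spin": 0}, {"slide": [-0.0035, 0, 0.02], "gripper": -1, "spin": 0}]}}

```text
t: 5.58
tool_pos: [0.4856, -0.004, 0.2336]
tool_rot: [3.123, -0.343, 0.0]
contact_force: [-0.5, 0.3, 1.3]
opening: 0.0003
grip_force: 0.5
```

```bash
python3 to.py 0.485 -0.003 0.2195
```

```text
5.5833 [ 0.4856 -0.004   0.2336] xang -12.54 slide [-0.0008 -0.0008  0.0141] spin 0.0 [-0.5  0.3  1.3] [-0.16 -0.24  2.   -0.    1.38  1.63]
```

Request:
{"fn": "arm_command", "kwargs": {"increments": [{"slide": [0, 0, 0.0025], "gripper": -1, "spin": 0}, {"slide": [-0.0005, 0, 0.005], "gripper": -1, "spin": 0}, {"slide": [-0.0005, 0, 0.007], "gripper": -1, "spin": 0}, {"slide": [-0.001, 0, 0.009], "gripper": -1, "spin": 0}, {"slide": [-0.001, 0, 0.011], "gripper": -1, "spin": 0}, {"slide": [-0.001, 0, 0.013], "gripper": -1, "spin": 0}, {"slide": [-0.001, 0, 0.0145], "gripper": -1, "spin": 0}, {"slide": [-0.001, 0, 0.016], "gripper": -1, "spin": 0}]}}

```text
t: 6.25
tool_pos: [0.4846, -0.0037, 0.2179]
tool_rot: [3.123, -0.343, -0.001]
contact_force: [-2.4, 0.2, 3.2]
opening: 0.0001
grip_force: 1.8
```

Request:
{"fn": "arm_command", "kwargs": {"increments": [{"slide": [0, 0, 0.001], "gripper": -1, "spin": 0}, {"slide": [0, 0, 0.002], "gripper": -1, "spin": 0}, {"slide": [0, 0, 0.002], "gripper": -1, "spin": 0}]}}

```text
t: 6.5
tool_pos: [0.4846, -0.0038, 0.2161]
tool_rot: [-3.123, 0.343, 0.001]
contact_force: [-3.6, 0.4, 4.1]
opening: -0.0003
grip_force: 2.3
```

Request:
{"fn": "arm_command", "kwargs": {"increments": [{"slide": [0, 0, 0.001], "gripper": -1, "spin": 0}, {"slide": [0, 0, 0.002], "gripper": -1, "spin": 0}, {"slide": [0, 0, 0.002], "gripper": -1, "spin": 0}, {"slide": [0, 0, 0.002], "gripper": -1, "spin": 0}]}}

```text
t: 6.83
tool_pos: [0.4847, -0.0038, 0.2144]
tool_rot: [3.123, -0.343, -0.0]
contact_force: [-3.9, 1.3, 5.8]
opening: 0.0
grip_force: 2.9
```

Request:
{"fn": "arm_command", "kwargs": {"increments": [{"slide": [0, 0, -0.01], "gripper": -1, "spin": 0}, {"slide": [0, 0, -0.045], "gripper": -1, "spin": 0}, {"slide": [0, 0, -0.085], "gripper": -1, "spin": 0}, {"slide": [0.015, 0, -0.11], "gripper": -1, "spin": 0}, {"slide": [0.04, 0, -0.12], "gripper": -1, "spin": 0}, {"slide": [0.04, 0, -0.12], "gripper": -1, "spin": 0}, {"slide": [0.04, 0, -0.12], "gripper": -1, "spin": 0}]}}

```text
t: 7.42
tool_pos: [0.5245, -0.0127, 0.3347]
tool_rot: [3.123, -0.344, 0.002]
contact_force: [-0.3, 0.9, -0.2]
opening: 0.0001
grip_force: 0.0
```

```bash
python3 to.py 0.571 -0.002 0.26; python3 -c "
from h import *
f,c=grab('wrist','w3.png');import json;json.dump(c,open('w3.json','w'),default=float)
D=np.load('pose.npz');Rz=R.from_euler('z',D['yaw']).as_matrix()
for q in([-.15,0,.108],[-.106,0,.1465],[-.091,0,.1465],[-.121,0,.1465],[-.022,.02,.166],[-.022,-.02,.155]):print(q,np.round(proj(c,D['O']+Rz@q),1))"
```

```text
7.4167 [ 0.5245 -0.0127  0.3347] xang -12.56 slide [ 0.043  -0.0206  0.0747] spin -0.01 [-0.3  0.9 -0.2] [-0.17 -0.21  1.81  0.    1.54  1.62]
[-0.15, 0, 0.108] [312.8 313.8]
[-0.106, 0, 0.1465] [312.5 283.7]
[-0.091, 0, 0.1465] [312.5 264.5]
[-0.121, 0, 0.1465] [312.5 302.3]
[-0.022, 0.02, 0.166] [280.5 171.6]
[-0.022, -0.02, 0.155] [342.6 170.1]
```

View pics/w3.png

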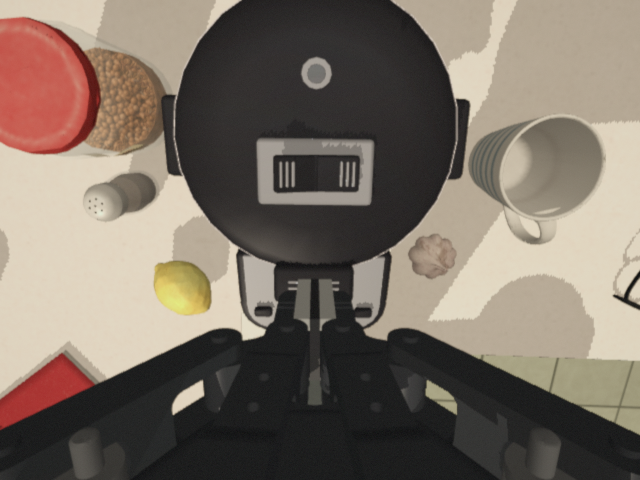

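Lid shut: the tab's back edge is at row ~264 as predicted for 0 rad. The rocker spans (274–359, 173) with the left paddle's stripes at (287,174), about 3 mm right of my estimate; small keys at (262,311)/(363,311).

```bash
python3 -c "
from h import *
import json
c=json.load(open('w3.json'));p=onz(c,286,174,.166);print(p);print(onz(c,312.5,311,.106))
a=json.load(open('w1.json'))
o=status.get_obs();M=R.from_rotvec(o['tool_rot']).as_matrix();print((M.T@(p+[0,0,.073]-o['tool_pos'])).round(4))"
```

```text
[ 0.56883901 -0.00457213  0.166     ]
[0.44350238 0.00661968 0.106     ]
[ 0.0425 -0.0176  0.0943]
```

Request:
{"fn": "arm_command", "kwargs": {"increments": [{"slide": [0.02, -0.01, 0.01], "gripper": -1, "spin": 0}, {"slide": [0.0425, -0.018, 0.03], "gripper": -1, "spin": 0}, {"slide": [0.0425, -0.018, 0.06], "gripper": -1, "spin": 0}, {"slide": [0.0425, -0.018, 0.076], "gripper": -1, "spin": 0}, {"slide": [0.0425, -0.018, 0.08], "gripper": -1, "spin": 0}, {"slide": [0.0425, -0.018, 0.082], "gripper": -1, "spin": 0}, {"slide": [0.0425, -0.018, 0.082], "gripper": -1, "spin": 0}]}}

```text
t: 8.05
tool_pos: [0.5686, -0.004, 0.2517]
tool_rot: [-3.123, 0.343, 0.001]
contact_force: [-0.2, -0.2, 0.4]
opening: -0.0001
grip_force: 0.0
```

Request:
{"fn": "arm_command", "kwargs": {"increments": [{"slide": [0, 0, 0.0015], "gripper": -1, "spin": 0}, {"slide": [0, 0, 0.003], "gripper": -1, "spin": 0}, {"slide": [0, 0, 0.0045], "gripper": -1, "spin": 0}, {"slide": [0, 0, 0.006], "gripper": -1, "spin": 0}, {"slide": [0, 0, 0.0075], "gripper": -1, "spin": 0}, {"slide": [0, 0, 0.009], "gripper": -1, "spin": 0}, {"slide": [0, 0, 0.0105], "gripper": -1, "spin": 0}, {"slide": [0, 0, 0.012], "gripper": -1, "spin": 0}]}}

```text
t: 8.72
tool_pos: [0.5693, -0.004, 0.2401]
tool_rot: [-3.122, 0.343, -0.001]
contact_force: [-0.4, 0.8, 1.5]
opening: -0.0002
grip_force: 0.8
```

Request:
{"fn": "arm_command", "kwargs": {"increments": [{"slide": [0, 0, 0.001], "gripper": -1, "spin": 0}, {"slide": [0, 0, 0.002], "gripper": -1, "spin": 0}, {"slide": [0, 0, 0.003], "gripper": -1, "spin": 0}, {"slide": [0, 0, 0.004], "gripper": -1, "spin": 0}]}}

```text
t: 9.05
tool_pos: [0.5693, -0.0041, 0.2361]
tool_rot: [-3.123, 0.343, -0.001]
contact_force: [0.8, 0.9, 1.9]
opening: -0.0
grip_force: 0.9
```

Request:
{"fn": "arm_command", "kwargs": {"increments": [{"slide": [0, 0, 0.001], "gripper": -1, "spin": 0}, {"slide": [0, 0, 0.002], "gripper": -1, "spin": 0}, {"slide": [0, 0, 0.0025], "gripper": -1, "spin": 0}, {"slide": [0, 0, 0.003], "gripper": -1, "spin": 0}]}}

```text
t: 9.38
tool_pos: [0.5691, -0.0041, 0.2329]
tool_rot: [-3.123, 0.343, -0.0]
contact_force: [0.2, 1.3, 1.2]
opening: 0.0002
grip_force: 0.9
```

Request:
{"fn": "arm_command", "kwargs": {"increments": [{"slide": [0, 0, 0.0005], "gripper": -1, "spin": 0}, {"slide": [0, 0, 0.001], "gripper": -1, "spin": 0}, {"slide": [0, 0, 0.001], "gripper": -1, "spin": 0}]}}

```text
t: 9.63
tool_pos: [0.5692, -0.004, 0.2326]
tool_rot: [-3.123, 0.343, -0.0]
contact_force: [-0.2, 1.2, 5.4]
opening: -0.0
grip_force: 2.4
```

Request:
{"fn": "arm_command", "kwargs": {"increments": [{"slide": [0, 0, -0.01], "gripper": -1, "spin": 0}, {"slide": [0, 0, -0.045], "gripper": -1, "spin": 0}, {"slide": [-0.03, 0.005, -0.06], "gripper": -1, "spin": 0}, {"slide": [-0.07, 0.01, -0.06], "gripper": -1, "spin": 0}, {"slide": [-0.11, 0.015, -0.06], "gripper": -1, "spin": 0}, {"slide": [-0.128, 0.017, -0.055], "gripper": -1, "spin": 0}, {"slide": [-0.128, 0.017, -0.05], "gripper": -1, "spin": 0}, {"slide": [-0.128, 0.017, -0.05], "gripper": -1, "spin": 0}]}}

```text
t: 10.3
tool_pos: [0.4394, 0.007, 0.281]
tool_rot: [3.122, -0.343, -0.001]
contact_force: [1.5, -1.0, 0.1]
opening: 0.0
grip_force: 0.0
```

```bash
python3 to.py 0.442 0.0067 0.181; python3 -c "
from h import *
f,c=grab('wrist','w4.png');import json;json.dump(c,open('w4.json','w'),default=float)
D=np.load('pose.npz');Rz=R.from_euler('z',D['yaw']).as_matrix()
o=status.get_obs();M=R.from_rotvec(o['tool_rot']).as_matrix()
for q in([-.15,0,.108],[-.106,0,.1465],[-.091,0,.1465]):print(q,np.round(proj(c,D['O']+Rz@q),1))
print('tip',np.round(proj(c,o['tool_pos']+M@[0,0,.073]),1))"
```

```text
10.3 [0.4394 0.007  0.281 ] xang -12.55 slide [ 0.0027 -0.0003  0.1   ] spin -0.01 [ 1.5 -1.   0.1] [-0.15 -0.4   2.05 -0.    1.49  1.64]
[-0.15, 0, 0.108] [313.2 231.6]
[-0.106, 0, 0.1465] [313.  170.7]
[-0.091, 0, 0.1465] [313.  142.1]
tip [312.8 296.3]
```

View pics/w4.png

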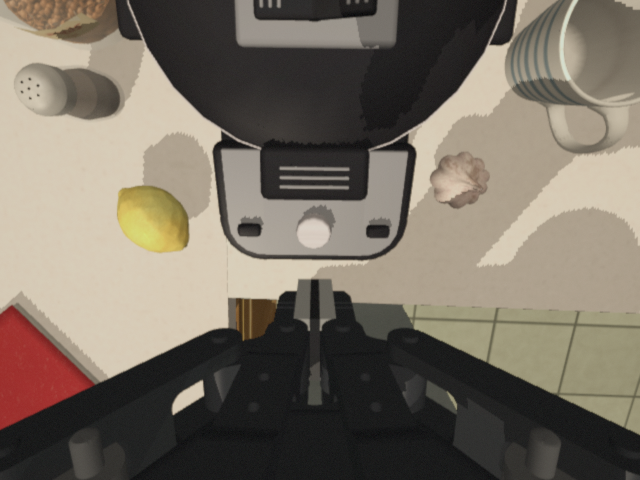

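Wrist view: start key at (313,233), within 1.5 px of the prediction; lid shut, and the rocker's right paddle (~(360,8)) now stands up, so the vent is sealed. Going down on the key.

Request:
{"fn": "arm_command", "kwargs": {"increments": [{"slide": [0.0015, 0, 0.03], "gripper": -1, "spin": 0}, {"slide": [0.0015, 0, 0.06], "gripper": -1, "spin": 0}, {"slide": [0.0015, 0, 0.078], "gripper": -1, "spin": 0}, {"slide": [0.0015, 0, 0.084], "gripper": -1, "spin": 0}, {"slide": [0.0015, 0, 0.087], "gripper": -1, "spin": 0}, {"slide": [0.0015, 0, 0.088], "gripper": -1, "spin": 0}]}}

```text
t: 10.85
tool_pos: [0.4427, 0.0066, 0.1943]
tool_rot: [3.123, -0.343, 0.0]
contact_force: [0.4, -0.8, 0.3]
opening: 0.0006
grip_force: 0.0
```

Request:
{"fn": "arm_command", "kwargs": {"increments": [{"slide": [0, 0, 0.0015], "gripper": -1, "spin": 0}, {"slide": [0, 0, 0.003], "gripper": -1, "spin": 0}, {"slide": [0, 0, 0.0045], "gripper": -1, "spin": 0}, {"slide": [0, 0, 0.006], "gripper": -1, "spin": 0}, {"slide": [0, 0, 0.0075], "gripper": -1, "spin": 0}, {"slide": [0, 0, 0.009], "gripper": -1, "spin": 0}, {"slide": [0, 0, 0.01], "gripper": -1, "spin": 0}]}}

```text
t: 11.43
tool_pos: [0.4419, 0.0068, 0.1838]
tool_rot: [3.123, -0.343, 0.0]
contact_force: [-0.9, 0.1, -1.0]
opening: -0.0002
grip_force: 0.0
```

Request:
{"fn": "arm_command", "kwargs": {"increments": [{"slide": [0, 0, 0.0005], "gripper": -1, "spin": 0}, {"slide": [0, 0, 0.001], "gripper": -1, "spin": 0}, {"slide": [0, 0, 0.0015], "gripper": -1, "spin": 0}, {"slide": [0, 0, 0.0015], "gripper": -1, "spin": 0}]}}

```text
t: 11.77
tool_pos: [0.4419, 0.0067, 0.1825]
tool_rot: [3.123, -0.343, 0.0]
contact_force: [0.6, 0.2, 0.8]
opening: -0.0003
grip_force: 0.5
```

Contact has just begun; pressing on in small steps.

Request:
{"fn": "arm_command", "kwargs": {"increments": [{"slide": [0, 0, 0.001], "gripper": -1, "spin": 0}, {"slide": [0, 0, 0.002], "gripper": -1, "spin": 0}, {"slide": [0, 0, 0.0025], "gripper": -1, "spin": 0}, {"slide": [0, 0, 0.003], "gripper": -1, "spin": 0}]}}

```text
t: 12.1
tool_pos: [0.4423, 0.0067, 0.1799]
tool_rot: [3.123, -0.343, 0.002]
contact_force: [-0.3, -0.6, 3.4]
opening: 0.0007
grip_force: 1.5
```

Request:
{"fn": "arm_command", "kwargs": {"increments": [{"slide": [0, 0, 0.0005], "gripper": -1, "spin": 0}, {"slide": [0, 0, 0.001], "gripper": -1, "spin": 0}, {"slide": [0, 0, 0.001], "gripper": -1, "spin": 0}]}}

```text
t: 12.35
tool_pos: [0.4424, 0.0066, 0.1789]
tool_rot: [3.123, -0.343, 0.003]
contact_force: [0.9, -0.3, 3.5]
opening: -0.0
grip_force: 1.8
```

Request:
{"fn": "arm_command", "kwargs": {"increments": [{"slide": [0, 0, 0.0005], "gripper": -1, "spin": 0}, {"slide": [0, 0, 0.001], "gripper": -1, "spin": 0}, {"slide": [0, 0, 0.001], "gripper": -1, "spin": 0}]}}

```text
t: 12.6
tool_pos: [0.4426, 0.0066, 0.1785]
tool_rot: [3.123, -0.343, 0.003]
contact_force: [0.3, 0.5, 7.0]
opening: -0.0001
grip_force: 3.3
```

The key is on its stop (7 N). I lift clear and check.

Request:
{"fn": "arm_command", "kwargs": {"increments": [{"slide": [0, 0, -0.01], "gripper": -1, "spin": 0}, {"slide": [0, 0, -0.04], "gripper": -1, "spin": 0}, {"slide": [0, 0, -0.08], "gripper": -1, "spin": 0}, {"slide": [0, 0, -0.12], "gripper": -1, "spin": 0}, {"slide": [0, 0, -0.16], "gripper": -1, "spin": 0}, {"slide": [0, 0, -0.18], "gripper": -1, "spin": 0}, {"slide": [0, 0, -0.18], "gripper": -1, "spin": 0}, {"slide": [0, 0, -0.18], "gripper": -1, "spin": 0}]}}

```text
t: 13.27
tool_pos: [0.4419, 0.0068, 0.3584]
tool_rot: [-3.123, 0.343, -0.002]
contact_force: [0.5, 0.6, -0.4]
opening: 0.0
grip_force: 0.0
```

```bash
python3 to.py 0.442 0.0067 0.181; python3 -c "
from h import *
f,c=grab('wrist','w5.png')
D=np.load('pose.npz');Rz=R.from_euler('z',D['yaw']).as_matrix()
for q in([-.15,0,.108],[-.106,0,.1465],[-.091,0,.1465]):print(q,np.round(proj(c,D['O']+Rz@q),1))"
```

```text
13.2667 [0.4419 0.0068 0.3584] xang -12.54 slide [-1.000e-04  1.000e-04  1.774e-01] spin 0.01 [ 0.5  0.6 -0.4] [-0.15 -0.43  1.95  0.    1.63  1.64]
[-0.15, 0, 0.108] [314.2 212.8]
[-0.106, 0, 0.1465] [314.2 165. ]
[-0.091, 0, 0.1465] [314.2 144.2]
```

View pics/w5.png

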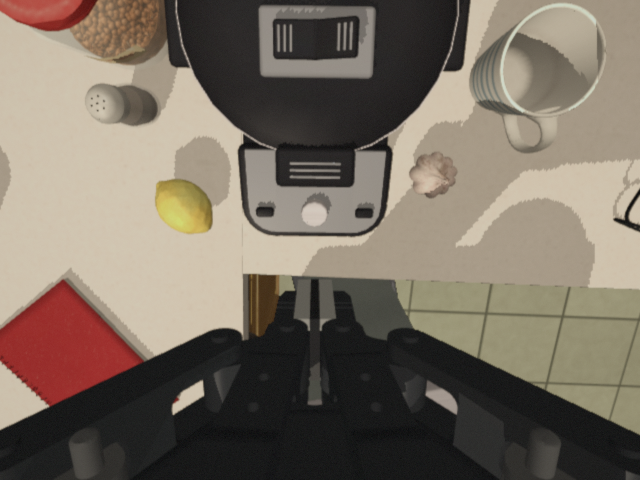

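Final view: key out at (314,213), lid shut (tab back edge at row ~145), rocker at (316,36) with its right paddle raised, cooker where it stood.

```bash
python3 -c "
from station import order
print(order.finish_job())"
```

```text
the job is handed in; nothing more can be done
None
```

I pressed the lid shut, sealed the steam vent and pressed and released the start key, in that order, and handed the job in at about 13 s of the 40 s allowed. The last picture showed the lid shut, the vent sealed, the key out again and nothing visibly moved; the hand-in returned no verdict.

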